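# Set the comb of a gel caster over the end strip with a one-millimetre gap

### The job

Set up the gel caster for pouring: slide the comb bridge along its rails until the comb stands squarely over the dark strip near the end of the tray, not the one in the middle. Then screw the thumbscrew on the bridge down clockwise until the comb seats on the tray floor, back it off a quarter turn to leave the gap for the well bottoms, and finish still gripping the thumbscrew at that setting, as nothing locks it. Leave the other things on the bench where they are.

Things in the scene. Friction and masses are not known exactly. Their poses are not given: they have to be found in the camera images.
- caster: Gel caster, fixed on the bench: white base 186 x 236 mm, clear tray (inside 110 mm in x, 190 in y) with clear end gates, a white rail along each long side (tops 57 mm above the bench). Origin: on the bench under its centre; y runs along the rails, +y to the end with the round bubble level, z up. Two dark 12 mm wide strips cross the tray floor, continued as dark lines over the rails.
- end_strip (a point): Centre of the dark strip near the -y end of the tray, at caster x 0, y -60 mm, on the tray floor 25 mm above the bench. The comb belongs over this one.
- middle_strip (a point): Centre of the other dark strip, near the middle of the tray, at caster x 0, y +15 mm. Not this one.
- bridge (a joint): Position of the comb bridge in m, 0 to 0.145, growing towards caster -y; the comb is at caster y = 0.070 - value: over the middle strip at 0.055, the end strip at 0.130. Friction about 6 N; stays where left. The bridge is an aluminium bar 162 mm long (x), 16 mm wide, top 69.5 mm above the bench, with a black shoe 30 mm long (y) on each rail, marked by a thin white centre line.
- grip_mid (a point): Point to pinch on the upright black finger grip by which the bridge is slid. The grip stands on the bridge's shoe at the caster's -x side, 70 mm from the thumbscrew's axis, level with the comb in y: 20 mm along caster x, 12 mm along caster y, 34 mm tall. The point is on its axis, 23 mm above its foot, 11 mm below its top, 92.5 mm above the bench; axes as the caster's.
- comb_tip (a point): Middle of the white comb at the tips of its teeth, right below the thumbscrew's axis. The comb hangs under the bridge across the tray (104 mm along caster x, teeth 2 mm thick along y); the tips touch the tray floor when the screw is seated and rise 1 mm per quarter turn.
- screw (a joint): Angle of the thumbscrew in rad, 0 to 5: 0 is seated (comb on the tray floor, hard stop), growing counter-clockwise seen from above as screw and comb rise 4 mm per turn (clockwise screws down). A quarter turn off the seat reads 1.571. Friction about 0.04 N m; stays where it is left. It starts 1.8 to 3.4 above the seat.
- wing: Flat steel spade head of the thumbscrew, upright in the middle of the bridge: 38 mm wide along its own x, 9 mm thick along its own y (pinch it across these flats), 26 mm tall. Turns and rises with the screw. Origin: middle of its lower edge, on the screw axis, 89 mm above the bench when seated; below it 13.5 mm of bare 8 mm screw, down to the bridge's boss (22 mm across).
- wing_mid (a point): Centre of the spade head, 13 mm above its lower edge, on the screw axis (102 mm above the bench when seated).
- bottle: Amber reagent bottle with an orange cap, 72 mm across, 165 mm tall, loose; a bystander, leave alone. Origin: centre of its underside.
- tip_box: Blue pipette-tip box with a clear lid, 85 x 122 x 69 mm, loose; a bystander, leave alone. Origin: centre of its underside.
- tube_rack: White rack with capped microtubes, 70 x 200 mm, 45 mm tall, loose; a bystander, leave alone. Origin: centre of its underside.
- spare_comb: Spare white comb lying flat, about 33 x 112 mm and 6 mm thick, loose; a bystander, leave alone. Origin: underside of its back bar.

How it is judged:
On the way, in this order (a step that is already met when the one before it is completed fails the run):
1. the comb bridge has been slid until the comb stands over the end strip (within 5 mm), the comb still raised (horizontal distance between comb_tip and end_strip below 0.005 m and value of joint screw above 0.3 rad), for 0.3 s.
2. the thumbscrew is screwed down until it seats (within 0.06 rad of the stop), the comb over the end strip (value of joint screw below 0.06 rad and horizontal distance between comb_tip and end_strip below 0.005 m), for 0.1 s.
3. the thumbscrew is backed off a quarter turn (90 degrees, within 17) and gripped (value of joint screw between 1.27 and 1.87 rad and contact force between the fingers and wing above 4 N), for 0.3 s.
At the end, for the whole second after the job is handed in: The comb stands over the end strip (within 5 mm), the thumbscrew is at rest a quarter turn (1.27 to 1.87 rad) off its seat, and the gripper still pinches its head (more than 4 N, grasp point within 30 mm of the head's centre) (all of step 3 and velocity of joint screw between -0.1 and 0.1 rad/s and horizontal distance between comb_tip and end_strip below 0.005 m and distance between the grasp point and wing_mid below 0.03 m); the arm keeps its last pose, push and grip.
It fails at once if a bystander (bottle, tip box, tube rack, spare comb) is moved by more than 15 mm (distance of any of bottle, tip_box, tube_rack, spare_comb from where it was at the start of the episode above 0.015 m).
It also fails if it takes over 72 s, if anything falls off the work surface, if the arm or the gripper's body presses on something with over 40 N, if the wrist force passes 120 N, or if a joint passes its speed limit or range.

### The arm

A 6-joint arm with a two-finger parallel gripper is mounted at the origin on the work surface. World frame = base frame: x ahead of the robot, y to its left, z up, the work surface at z = 0. Lengths are in m, angles in rad, forces in N, time in s.
With the tool pointing down it reaches from about 0.35 to 0.775 m from the base axis. Payload 5.5 kg.
Tool frame: the origin (TCP) lies between the finger pads; the fingertips stand 17 mm ahead of it and the grasp point (between the pads) lies 2 mm behind it (env.finger_overhang is the distance from the TCP to the fingertips, in m); z points along the fingers, y is the direction in which the jaws open and shut (so a half turn about z gives the same grasp; the last joint's range is limited). The gripper opens to 85 mm and grips with 20 to 120 N. Pads are 22 mm wide; open, the fingers measure 114 mm over their backs; the gripper's body (76 mm by 85 mm) begins 54 mm behind the grasp point. The pads swing forward as they close: fully open they stand 13 mm farther back than shut.
Start: joints at [-1.403, 0.313, 0.046, 1.304, 0, 1.431], TCP at [0.174, -0.548, 0.248] pointing down, gripper open.
Joint ranges: [-2.76, 2.76], [-0.86, 1.69], [-1.03, 1.26], [-2.2, 2.34], [-1.47, 1.5], [-3.14, 3.14]. Speed limits (rad/s): [2.57, 2.57, 3.14, 3.14, 3.14, 3.14].

### API

Orientations are given as a unit quaternion [w, x, y, z].
In Python, from workcell import env gives the robot as it stands. The module is installed in compiled form; this text tells all that it offers.
- The arm moves only by the tool arm_command, never from a script. Its argument "moves" is a list of rows, each a list of 5 numbers: the closure, from 0 (fully open) to 1 (shut), then the shift along the tool's x, y, z in mm, then the turn about the tool's z in rad. In form: [[fingers, dx, dy, dz, turn], ...]. A call has 1 to 12 rows; each row is the pose to reach, as a shift and turn from the pose commanded when the call began, along the tool's axes at that moment; what a row does not reach only later rows make up. A row lasts 1/10 s, in which the tool goes at most 50 mm and 8.59 degrees, less where a joint would pass 70% of its speed; a pose out of reach is approached as far as the arm can. A call with a gripper value outside its range is refused whole. The fingers move at their own pace and stop on an object; "squeeze" is the grip in N (left out, the last holds). Time passes only in rows, so rows that repeat a pose let the fingers close. It gives the time, the measured TCP pose, the force and the opening at its end, in the units of the state.
- env.get_state(): the state, without advancing time (a new reading comes with each control period).
- env.read_camera(name): name is "scene" or "side" or "wrist"; returns (picture, depth): 420x560x3 uint8, blue, green, red; 420x560 float32, m along the optical axis (not along the pixel's ray), 0 where there is no reading.
- env.get_calibration(name): a dict with "fx", "fy", "cx", "cy" (pixels), "k1" (the pictures are not rectified: a ray, as slopes to the right and down, at radius r is drawn at 1 + k1 r^2 times it, then the intrinsics apply), "pose" (4x4, takes a point from camera to world coordinates). Camera axes: x right, y down, z forward; pixel columns grow to the right and rows downward; lengths in m; the calibration is good to about 2 mm. A picture is of the moment at which its call begins: read the wrist's pose just before it. get_calibration takes no time and is no camera call; for the wrist camera it gives the pose at the moment of the call.
- env.hand_in(): hands the job in, once; it reports no verdict.
The state is a dict: "clock": time; "joint_pos": joint angles; "qvel": joint speeds; "tau": joint torques, N m; "tcp_pos": TCP position; "orientation": TCP orientation; "wrist_force": force on the tool from outside, world axes, zero at the start; "ft_torque": the same for the moment, N m; "finger_gap": finger opening in m.
Only numpy, scipy, OpenCV 4.12 (cv2) and the standard library are available. Lean on these libraries where they do the work, as an engineer would, in place of code of your own. Each camera call takes 0.05 s, during which the arm holds its last target. There are 200 camera calls.

## Working session

There is one attempt and no reset: what is moved stays moved. The work goes in short steps, Python scripts to look and compute and a tool call to move; the robot and the scene stay as the last step left them, time stands still between calls to the robot, and variables do not carry over. Pictures are saved under pics/ and viewed, about 8 in all and at most 12, crops included, and the job is handed in when it is done.

Besides the shell and the picture viewer there is one more tool, called after "Request:" as name(argument=value, ...) on one line, values as JSON. arm_command: Moves the arm, as the interface text tells. Its arguments: {"type":"object","properties":{"moves":{"type":"array","items":{"type":"array","items":{"type":"number"}}},"squeeze":{"type":"number"}},"required":["moves"]}

```bash
mkdir -p pics; cat > h.py <<'E'
import numpy as np, cv2
from workcell import env
def load(n):
    d=np.load(f'{n}.npz'); return d['p'],d['d'],d['T'],d['K']
def snap(n,tag):
    c=env.get_calibration(n); p,d=env.read_camera(n)
    np.savez(f'{tag}.npz',p=p,d=d,T=c['pose'],K=[c[k] for k in('fx','fy','cx','cy','k1')])
    cv2.imwrite(f'pics/{tag}.png',p); return p,d
def ray(K,u,v):
    fx,fy,cx,cy,k=K; cm=np.array([[fx,0,cx],[0,fy,cy],[0,0,1]])
    return cv2.undistortPoints(np.array([[[u,v]]],float),cm,np.array([k,0,0,0]))[0,0]
def atz(tag,u,v,z):
    p,d,T,K=load(tag); s=ray(K,u,v); r=T[:3,:3]@np.array([*s,1]); o=T[:3,3]
    return o+r*(z-o[2])/r[2]
def atd(tag,u,v):
    p,d,T,K=load(tag); s=ray(K,u,v); z=np.median([x for x in d[v-1:v+2,u-1:u+2].ravel() if x>0] or [0])
    return T[:3,3]+T[:3,:3]@(np.array([*s,1])*z)
E
python3 - <<'E'
from h import *
p,_=snap('scene','scene0'); q,_=snap('side','side0')
cv2.imwrite('pics/both.png',np.vstack([p,q])[:, :])
print(env.get_state())
for n in('scene','side','wrist'):print(n,env.get_calibration(n))
E
```

```text
{'clock': 0.1, 'joint_pos': array([-1.40260497e+00,  3.13932436e-01,  4.51131192e-02,  1.30360442e+00,
       -6.50899068e-06,  1.43121091e+00]), 'qvel': array([ 4.53084580e-04, -2.06255977e-03,  1.40603246e-03,  1.45382714e-03,
        4.84310101e-04, -1.57013382e-05]), 'tau': array([ 3.46062108e-03, -4.81725597e+01,  2.99243724e+01,  1.27185925e-02,
       -3.74075989e-05,  2.89712510e-06]), 'tcp_pos': array([ 0.17411694, -0.54756344,  0.24750236]), 'orientation': array([-8.13574424e-04,  9.88182204e-01,  1.53281670e-01, -1.48921482e-05]), 'wrist_force': array([-0.03879508,  0.0527185 ,  0.66546271]), 'ft_torque': array([0.03526692, 0.0631069 , 0.02764733]), 'finger_gap': 0.08569208511648273}
scene {'fx': 402.10914259496576, 'fy': 402.10914259496576, 'cx': 281.6397829872973, 'cy': 207.35388413943528, 'k1': 0.026760937198984123, 'pose': array([[-0.71922191,  0.54498826, -0.4309381 ,  0.98785346],
       [ 0.69472828,  0.55651868, -0.45567485,  0.43861715],
       [-0.00851234, -0.62711622, -0.77887919,  0.88408705],
       [ 0.        ,  0.        ,  0.        ,  1.        ]])}
side {'fx': 405.3199376683095, 'fy': 405.3199376683095, 'cx': 273.05036638130866, 'cy': 211.40411666310652, 'k1': -0.09288005622644553, 'pose': array([[-0.988662  , -0.0853931 ,  0.12351299,  0.39023274],
       [-0.14894108,  0.66219486, -0.73438037,  0.86507965],
       [-0.01907866, -0.74445013, -0.66740543,  0.90944895],
       [ 0.        ,  0.        ,  0.        ,  1.        ]])}
wrist {'fx': 309.36826150598864, 'fy': 309.36826150598864, 'cx': 281.9821873189836, 'cy': 211.08538261989364, 'k1': -0.060212915664764985, 'pose': array([[ 0.30318204, -0.90730253, -0.29134646,  0.24919612],
       [-0.95292847, -0.28956959, -0.08987094, -0.52279925],
       [-0.00282495,  0.30487959, -0.95238671,  0.3731772 ],
       [ 0.        ,  0.        ,  0.        ,  1.        ]])}
```

View pics/scene0.png

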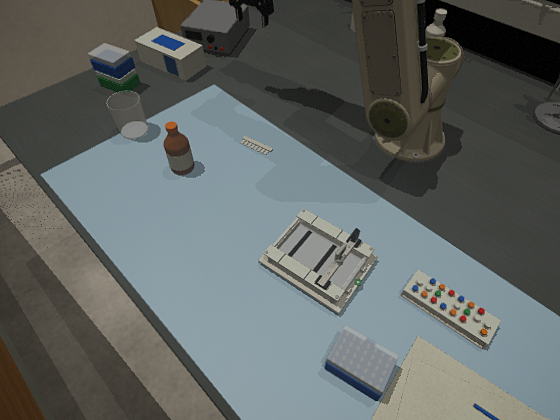

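View pics/side0.png

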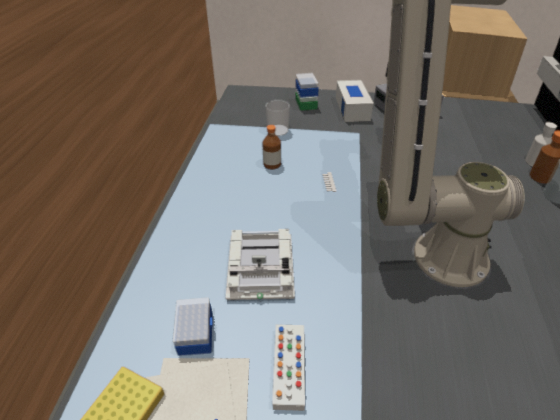

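The caster is mid-bench. The bubble level is on its world +y side, and the black grip at scene (354,238) is on the robot's side. Next I'll enlarge the view.

```bash
python3 - <<'E'
from h import *
a=load('scene0')[0][195:320,250:390]; b=load('side0')[0][220:310,215:305]
a=cv2.resize(a,None,fx=5,fy=5,interpolation=cv2.INTER_CUBIC)
cv2.imwrite('pics/c1.png',a[:600,:700])
cv2.imwrite('pics/c2.png',cv2.resize(b,None,fx=6,fy=6,interpolation=cv2.INTER_CUBIC))
E
```

```text
(no output)
```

View pics/c1.png

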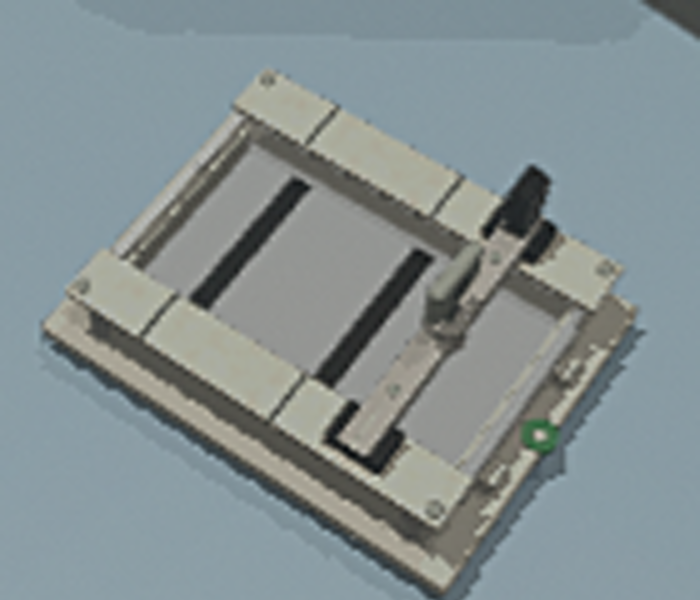

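View pics/c2.png

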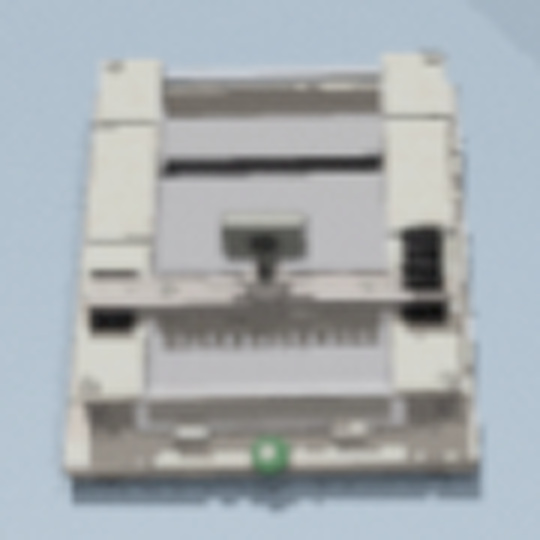

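```bash
python3 - <<'E'
from h import *
f=lambda u,v,z:atz('scene0',250+u/5-.4,195+v/5-.4,z)[:2]
ef,en,mf,mn=[f(*q,.057) for q in((321.5,126),(160,316),(448,196),(288,396))]
E=(ef+en)/2; M=(mf+mn)/2
print('rail sep',np.linalg.norm(ef-en),np.linalg.norm(mf-mn),'strips',np.linalg.norm(E-M))
yd=(M-E)/np.linalg.norm(M-E); xd=(en-ef+mn-mf); xd/=np.linalg.norm(xd)
print('E',E,'M',M,'yaw',np.degrees(np.arctan2(-yd[0],yd[1])),np.degrees(np.arctan2(xd[1],xd[0])))
print('wing',f(455,290,.110),'griptop',f(535,180,.1035),'screwcentre on boss',f(447,328,.073))
print('gripbar ends',f(510,240,.0695),f(362,440,.0695))
s=lambda u,v,z:atz('side0',215+u/6-.4,220+v/6-.4,z)[:2]
print('side: E',s(127,122,.057),s(417,117,.057),'wingtop',s(265,220,.122),'grip',s(425,240,.1035))
E
```

```text
rail sep 0.14075701039308736 0.14114296599419066 strips 0.07463691785409551
E [0.5688409  0.05438942] M [0.55601586 0.12791621] yaw 9.894376400445562 9.487096903078633
wing [0.55556443 0.17349366] griptop [0.47802455 0.15746084] screwcentre on boss [0.55346952 0.17189314]
gripbar ends [0.49221673 0.15950946] [0.62350888 0.1824985 ]
side: E [0.63779752 0.06500261] [0.49780461 0.04304757] wingtop [0.54676326 0.17589602] grip [0.47874628 0.16197221]
```

Request:
arm_command(moves=[[0.3, 30, -35, 0, -0.145], [0.3, 60, -70, 0, -0.29], [0.3, 90, -104, 0, -0.435], [0.3, 120, -139, 0, -0.58], [0.3, 150, -174, 0, -0.725], [0.3, 180, -208, 0, -0.87], [0.3, 210, -243, 0, -1.015], [0.3, 240, -278, 0, -1.16], [0.3, 270, -312, 0, -1.305], [0.3, 300, -347, 0, -1.45], [0.3, 330, -381, 0, -1.595], [0.3, 360, -416, 0, -1.74]], squeeze=40)

```text
clock: 1.3
tcp_pos: [0.3915, -0.0406, 0.2482]
orientation: [0.0, 0.518, 0.856, -0.0]
wrist_force: [0.7, -0.5, -0.7]
finger_gap: 0.0593
```

```bash
cat >> h.py <<'E'
from scipy.spatial.transform import Rotation as R
def go(x,y,yawdeg,z):
    s=env.get_state(); q=s['orientation']; r=R.from_quat([q[1],q[2],q[3],q[0]]).as_matrix()
    d=r.T@(np.array([x,y,z])-s['tcp_pos']); yaw=np.degrees(np.arctan2(r[1,0],r[0,0]))
    print('t',s['clock'],'tcp',s['tcp_pos'].round(4),'yaw',yaw.round(2),'tilt',r[:,2].round(3),'j',s['joint_pos'].round(2),'F',s['wrist_force'].round(1),'T',s['ft_torque'].round(2),'gap',round(s['finger_gap'],4))
    print('shift mm',(d*1000).round(1),'turn',np.radians(-((yawdeg-yaw+180)%360-180)).round(3))
E
python3 -c "
from h import *
go(.4795,.159,-170.3,.2475)"
```

```text
t 1.3 tcp [ 0.3915 -0.0406  0.2482] yaw 117.66 tilt [ 0. -0. -1.] j [-0.31 -0.04 -0.37  1.24 -0.    0.78] F [ 0.7 -0.5 -0.7] T [-0.03 -0.09 -0.01] gap 0.0593
shift mm [135.9 170.7   0.7] turn -1.257
```

Request:
arm_command(moves=[[0.3, 27, 34, 0, -0.145], [0.3, 54, 68, 0, -0.29], [0.3, 81, 102, 0, -0.435], [0.3, 108, 136, 0, -0.58], [0.3, 136, 171, 0, -0.725], [0.3, 136, 171, 0, -0.87], [0.3, 136, 171, 0, -1.015], [0.3, 136, 171, 0, -1.16], [0.3, 136, 171, 0, -1.257], [0.3, 136, 171, 0, -1.257]])

```text
clock: 2.3
tcp_pos: [0.4804, 0.1569, 0.2478]
orientation: [-0.0, -0.082, 0.997, -0.0]
wrist_force: [0.6, -0.5, -0.5]
finger_gap: 0.0596
```

```bash
python3 -c "
from h import *
go(.4795,.159,-170.3,.2475)
p,d=snap('wrist','w1')
T,K=load('w1')[2:]
print(T)
cv2.imwrite('pics/w1.png',cv2.resize(p,(784,588)))"
```

```text
t 2.3 tcp [0.4804 0.1569 0.2478] yaw -170.63 tilt [-0.001 -0.    -1.   ] j [ 0.16  0.18 -0.13  1.26 -0.   -0.01] F [ 0.6 -0.5 -0.5] T [ 0.08 -0.01 -0.  ] gap 0.0596
shift mm [0.6 2.2 0.3] turn -0.006
[[-0.16311607  0.93913043  0.30236928  0.40326842]
 [ 0.98660603  0.15486316  0.05124393  0.14530086]
 [ 0.00129887  0.30667807 -0.95181242  0.37354397]
 [ 0.          0.          0.          1.        ]]
```

View pics/w1.png

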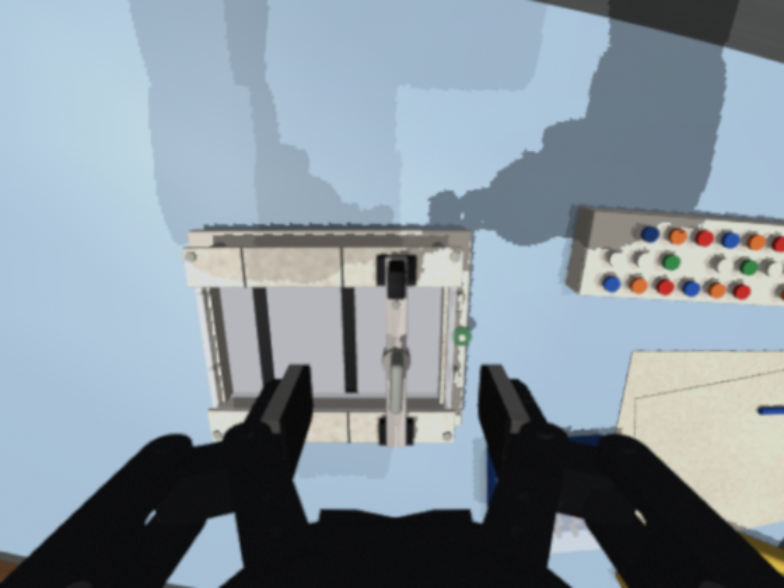

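```bash
python3 -c "
from h import *
f=lambda u,v,z:atz('w1',u/1.4,v/1.4,z)[:2].round(4)
print('grip top',f(397,271,.1035),f(397,288,.1035),f(397,298,.1035))
print('grip base front',f(397,257,.0695))
print('wing top ends',f(395,364,.122),f(396,412,.122))
print('bar ends y',f(396,300,.0695),f(396,444,.0695))
print('E near',f(242,267,.057),'M near',f(342,267,.057),'M far',f(348,427,.057),'rail near edges',f(242,248,.057),f(242,287,.057))
for u,v in((397,271),(397,285),(397,294),(396,375),(396,390),(396,405)):print(u,v,atd('w1',round(u/1.4),round(v/1.4)).round(4))
"
```

```text
grip top [0.4725 0.1585] [0.4837 0.1604] [0.4905 0.1616]
grip base front [0.471  0.1585]
wing top ends [0.5289 0.1665] [0.5641 0.1731]
bar ends y [0.5031 0.1631] [0.6283 0.1839]
E near [0.5003 0.0445] M near [0.488  0.1195] M far [0.6271 0.1421] rail near edges [0.4856 0.0436] [0.5161 0.0454]
397 271 [0.4729 0.159  0.1029]
397 285 [0.4821 0.1605 0.1035]
397 294 [0.4877 0.1615 0.1035]
396 375 [0.5392 0.1691 0.1172]
396 390 [0.551  0.171  0.1167]
396 405 [0.5618 0.1728 0.1165]
```

```bash
python3 -c "
from h import *
go(.4815,.160,-170.3,.093)"
```

```text
t 2.35 tcp [0.4805 0.1568 0.2479] yaw -170.77 tilt [-0.001 -0.    -1.   ] j [ 0.16  0.18 -0.13  1.26 -0.   -0.  ] F [ 0.2  0.3 -1.1] T [ 0.03 -0.04  0.05] gap 0.0597
shift mm [ -1.7   3.  154.9] turn -0.008
```

Request:
arm_command(moves=[[0.35, -2, 3, 40, -0.008], [0.35, -2, 3, 80, -0.008], [0.35, -2, 3, 115, -0.008], [0.35, -2, 3, 140, -0.008], [0.35, -2, 3, 154, -0.008], [0.7, -2, 3, 154, -0.008], [1, -2, 3, 154, -0.008], [1, -2, 3, 154, -0.008], [1, -2, 3, 154, -0.008], [1, -2, 3, 154, -0.008]], squeeze=40)

```text
clock: 3.35
tcp_pos: [0.4831, 0.1597, 0.0954]
orientation: [0.001, -0.085, 0.996, -0.0]
wrist_force: [-0.1, -3.5, 4.4]
finger_gap: 0.0111
```

```bash
python3 -c "
from h import *
go(.4815,.160,-170.3,.093)"
```

```text
t 3.35 tcp [0.4831 0.1597 0.0954] yaw -170.24 tilt [ 0.002 -0.001 -1.   ] j [ 0.16  0.29 -0.39  0.9  -0.   -0.01] F [-0.1 -3.5  4.4] T [-0.67  0.03 -0.24] gap 0.0111
shift mm [1.5 0.5 2.4] turn 0.001
```

Request:
arm_command(moves=[[1, 0, -8, 0, 0], [1, 0, -20, 0, 0], [1, 0, -34, 0, 0], [1, 0, -48, 0, 0], [1, 0, -62, 0, 0], [1, 0, -76, 0, 0], [1, 0, -90, 0, 0], [1, 0, -102, 0, 0], [1, 0, -110, 0, 0], [1, 0, -114, 0, 0], [1, 0, -114, 0, 0]])

```text
clock: 4.45
tcp_pos: [0.5015, 0.0481, 0.0954]
orientation: [0.0, -0.085, 0.996, 0.001]
wrist_force: [-3.2, 1.6, 8.2]
finger_gap: 0.0116
```

```bash
python3 -c "
from h import *
go(.5013,.0450,-170.3,.095)
p,d=snap('scene','s2'); q,_=snap('wrist','w2')
cv2.imwrite('pics/s2.png',np.hstack([cv2.resize(p[195:315,250:350],(500,600),interpolation=cv2.INTER_CUBIC)]))
cv2.imwrite('pics/w2.png',cv2.resize(q,(784,588)))"
```

```text
t 4.45 tcp [0.5015 0.0481 0.0954] yaw -170.2 tilt [ 0.     0.002 -1.   ] j [-0.07  0.28 -0.4   0.9   0.   -0.24] F [-3.2  1.6  8.2] T [ 0.34  0.64 -0.19] gap 0.0116
shift mm [ 0.7 -3.1  0.4] turn 0.002
```

View pics/w2.png

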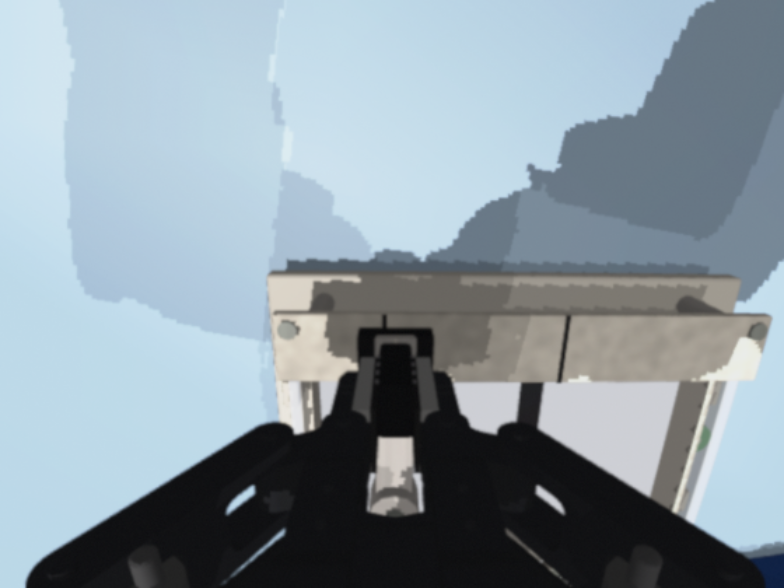

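```bash
python3 -c "
from h import *
f=lambda u,v,z:atz('w2',u/1.4,v/1.4,z)[:2]
yd=np.array([-.1685,.9857])
E=f(384,320,.057);M=f(569,320,.057);print(E,M,yd@(M-E))
for z in(.057,.063,.0695):
  s=(f(358.5,335,z)+f(433.5,335,z))/2;print(z,s,yd@(s-E), np.linalg.norm(f(358.5,335,z)-f(433.5,335,z)))
g=(f(380,350,.1035)+f(410,350,.1035))/2;print('grip',g,yd@(g-E))
"
```

```text
[0.48756844 0.04275667] [0.47483031 0.11752096] 0.07584153678746695
0.057 [0.49324854 0.04868922] 0.004890613995344906 0.03079200639629822
0.063 [0.49072327 0.04821499] 0.004848674762748613 0.029665351174686865
0.0695 [0.48798757 0.04770124] 0.004803240594102645 0.028444808017941223
grip [0.47849394 0.04554661] 0.004279092027888489
```

View pics/s2.png

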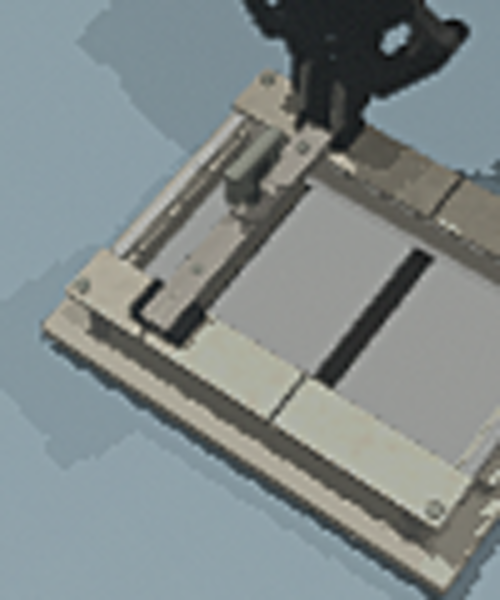

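The shoe centre (wrist view, column 396) is about 4.5 mm short of the end-strip line (column 384). I'll slide the bridge that much further.

Request:
arm_command(moves=[[1, 0, -2, 0, 0], [1, 0, -4.5, 0, 0], [1, 0, -4.5, 0, 0], [1, 0, -4.5, 0, 0], [1, 0, -4.5, 0, 0], [1, 0, -4.5, 0, 0]])

```text
clock: 5.15
tcp_pos: [0.5021, 0.0444, 0.0954]
orientation: [0.0, -0.086, 0.996, 0.001]
wrist_force: [-4.1, 3.5, 8.2]
finger_gap: 0.0112
```

```bash
python3 -c "
from h import *
go(.5013,.0450,-170.3,.095)
q,_=snap('wrist','w3')
cv2.imwrite('pics/w3.png',cv2.resize(q[205:275,170:430],None,fx=3,fy=3,interpolation=cv2.INTER_CUBIC))"
```

```text
t 5.15 tcp [0.5021 0.0444 0.0954] yaw -170.15 tilt [ 0.     0.003 -1.   ] j [-0.07  0.28 -0.4   0.9   0.   -0.24] F [-4.1  3.5  8.2] T [ 0.65  0.76 -0.21] gap 0.0112
shift mm [0.7 0.7 0.4] turn 0.003
```

View pics/w3.png

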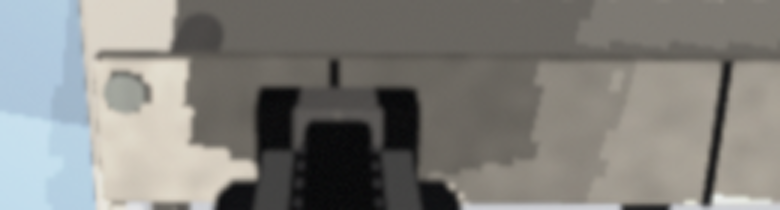

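Request:
arm_command(moves=[[0.4, 0, -4.5, 0, 0], [0.4, 0, -4.5, 0, 0], [0.4, 0, -4.5, 0, 0], [0.4, 0, -4.5, -30, 0], [0.4, 0, -4.5, -70, 0], [0.4, -20, -4.5, -110, 0], [0.4, -45, -4.5, -120, 0], [0.4, -40, -4.5, -120, 0], [0.4, -40, -4.5, -120, 0]])

```text
clock: 6.1
tcp_pos: [0.5421, 0.0457, 0.2138]
orientation: [-0.001, -0.086, 0.996, 0.0]
wrist_force: [0.1, -0.1, 0.1]
finger_gap: 0.0509
```

```bash
python3 -c "
from h import *
go(.569,.0555,-170.3,.102)
q,_=snap('wrist','w4')
cv2.imwrite('pics/w4.png',cv2.resize(q,(784,588),interpolation=cv2.INTER_CUBIC))"
```

```text
t 6.1 tcp [0.5421 0.0457 0.2138] yaw -170.19 tilt [-0.001 -0.    -1.   ] j [-0.06  0.27 -0.1   1.2  -0.   -0.23] F [ 0.1 -0.1  0.1] T [-0.01  0.05  0.01] gap 0.0509
shift mm [-28.3   5.1 111.8] turn 0.002
```

View pics/w4.png

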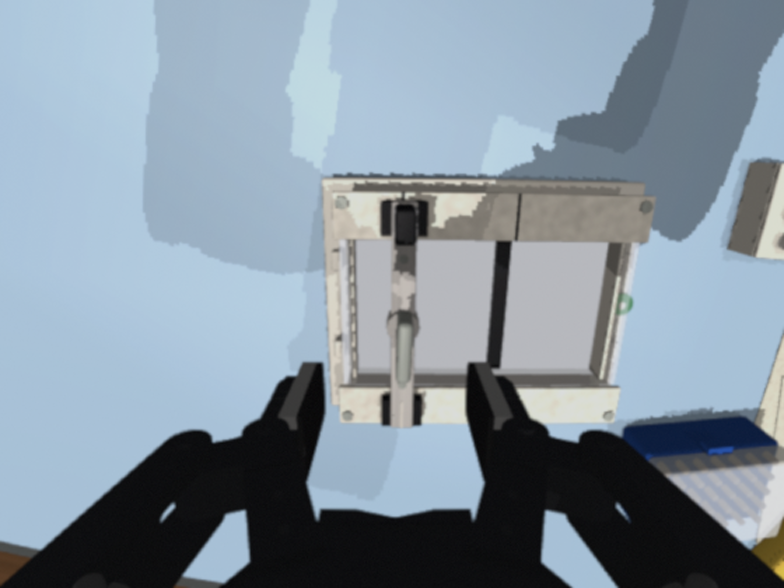

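```bash
python3 -c "
from h import *
f=lambda u,v,z:atz('w4',u/1.4,v/1.4,z)[:2]
a,b=f(405,321,.117),f(403,382,.117);print(a,b,np.linalg.norm(a-b),(a+b)/2,np.degrees(np.arctan2(*(b-a)[::-1])))
for v in(345,355,365,375):print(atd('w4',289,round(v/1.4)).round(4))
p,d,T,K=load('w4')
P=[]
for v in range(222,282):
  for u in range(270,306):
    q=atd('w4',u,v)
    if .108<q[2]<.125 and .53<q[0]<.6: P.append(q)
P=np.array(P);print(len(P),P.mean(0),P.min(0),P.max(0)); u,s,vt=np.linalg.svd(P[:,:2]-P[:,:2].mean(0));print(vt[0],np.degrees(np.arctan2(vt[0,1],vt[0,0])))
"
```

```text
[0.54925095 0.05412115] [0.58667599 0.05972149] 0.03784174039819154 [0.56796347 0.05692132] 8.510679734618746
[0.5633 0.0564 0.1166]
[0.5698 0.0576 0.1173]
[0.5759 0.0587 0.1171]
[0.5825 0.0599 0.1163]
499 [0.56723038 0.05624058 0.1157676 ] [0.55101034 0.05017185 0.10825267] [0.58713046 0.062832   0.11748367]
[0.99155755 0.12966739] 7.450372235066347
```

Request:
arm_command(moves=[[0.4, -27, 6, 0, 0.023], [0.4, -27, 6, 40, 0.023], [0.4, -27, 6, 75, 0.023], [0.4, -27, 6, 100, 0.023], [0.4, -27, 6, 111, 0.023], [0.8, -27, 6, 112, 0.023], [1, -27, 6, 112, 0.023], [1, -27, 6, 112, 0.023], [1, -27, 6, 112, 0.023], [1, -27, 6, 112, 0.023], [1, -27, 6, 112, 0.023]], squeeze=40)

```text
clock: 7.25
tcp_pos: [0.5692, 0.0558, 0.1037]
orientation: [0.001, -0.074, 0.997, -0.001]
wrist_force: [0.1, -2.1, 6.2]
finger_gap: 0.0082
```

```bash
python3 -c "
from h import *
go(.568,.0562,-170.3,.102)"
```

```text
t 7.25 tcp [0.5692 0.0558 0.1037] yaw -171.53 tilt [ 0.003 -0.001 -1.   ] j [-0.04  0.39 -0.21  0.97 -0.   -0.19] F [ 0.1 -2.1  6.2] T [-0.52  0.1  -0.01] gap 0.0082
shift mm [1.2 0.6 1.7] turn -0.021
```

Request:
arm_command(moves=[[1, 0, 0, 0.1, 0.13], [1, 0, 0, 0.2, 0.27], [1, 0, 0, 0.3, 0.41], [1, 0, 0, 0.4, 0.55], [1, 0, 0, 0.4, 0.69], [1, 0, 0, 0.5, 0.83], [1, 0, 0, 0.6, 0.97], [1, 0, 0, 0.7, 1.11], [1, 0, 0, 0.8, 1.25], [1, 0, 0, 0.9, 1.39], [1, 0, 0, 0.9, 1.39], [1, 0, 0, 0.9, 1.39]])

```text
clock: 8.45
tcp_pos: [0.5693, 0.0558, 0.1029]
orientation: [0.001, 0.582, 0.813, 0.0]
wrist_force: [-1.3, -1.9, 6.2]
finger_gap: 0.0084
```

```bash
python3 -c "
from h import *
go(.568,.0562,-170.3,.102)"
```

```text
t 8.45 tcp [0.5693 0.0558 0.1029] yaw 108.83 tilt [ 0.003 -0.001 -1.   ] j [-0.04  0.39 -0.21  0.96 -0.    1.2 ] F [-1.3 -1.9  6.2] T [-0.49  0.07 -0.04] gap 0.0084
shift mm [ 0.8 -1.1  0.8] turn -1.411
```

Request:
arm_command(moves=[[1, 0, 0, 0.1, 0.13], [1, 0, 0, 0.2, 0.26], [1, 0, 0, 0.3, 0.4], [1, 0, 0, 0.3, 0.5], [1, 0, 0, 0.4, 0.6], [1, 0, 0, 0.4, 0.6]])

```text
clock: 9.05
tcp_pos: [0.5693, 0.0558, 0.1025]
orientation: [0.001, 0.797, 0.604, 0.001]
wrist_force: [-0.6, -1.7, 6.3]
finger_gap: 0.0088
```

```bash
python3 -c "
from h import *
go(.568,.0562,-170.3,.102)"
```

```text
t 9.05 tcp [0.5693 0.0558 0.1025] yaw 74.33 tilt [ 0.003 -0.001 -1.   ] j [-0.04  0.39 -0.22  0.96 -0.    1.8 ] F [-0.6 -1.7  6.3] T [-0.57  0.16 -0.04] gap 0.0088
shift mm [ 0.  -1.4  0.5] turn -2.014
```

Request:
arm_command(moves=[[1, 0, 0, 0.1, 0.1], [1, 0, 0, 0.1, 0.2], [1, 0, 0, 0.2, 0.3], [1, 0, 0, 0.2, 0.3]])

```text
clock: 9.45
tcp_pos: [0.5693, 0.0558, 0.1023]
orientation: [0.001, 0.878, 0.478, 0.001]
wrist_force: [-0.5, -2.2, 6.3]
finger_gap: 0.0085
```

```bash
python3 -c "
from h import *
go(.568,.0562,-170.3,.102)"
```

```text
t 9.45 tcp [0.5693 0.0558 0.1023] yaw 57.14 tilt [ 0.003 -0.001 -1.   ] j [-0.04  0.39 -0.22  0.96 -0.    2.1 ] F [-0.5 -2.2  6.3] T [-0.59  0.14 -0.  ] gap 0.0085
shift mm [-0.4 -1.3  0.2] turn -2.314
```

Request:
arm_command(moves=[[1, 0, 0, 0.1, 0.08], [1, 0, 0, 0.1, 0.16], [1, 0, 0, 0.1, 0.2], [1, 0, 0, 0.1, 0.2]])

```text
clock: 9.85
tcp_pos: [0.5693, 0.0558, 0.1021]
orientation: [0.001, 0.921, 0.389, 0.001]
wrist_force: [0.3, -2.3, 6.8]
finger_gap: 0.0085
```

```bash
python3 -c "
from h import *
go(.568,.0562,-170.3,.102)"
```

```text
t 9.85 tcp [0.5693 0.0558 0.1021] yaw 45.76 tilt [ 0.003 -0.001 -1.   ] j [-0.04  0.39 -0.22  0.96 -0.    2.3 ] F [ 0.3 -2.3  6.8] T [-0.57  0.07 -0.11] gap 0.0085
shift mm [-0.6 -1.2  0.1] turn -2.512
```

Request:
arm_command(moves=[[1, 0, 0, 0, 0.08], [1, 0, 0, 0.1, 0.16], [1, 0, 0, 0.1, 0.2], [1, 0, 0, 0.1, 0.2]])

```text
clock: 10.25
tcp_pos: [0.5694, 0.0558, 0.1021]
orientation: [0.001, 0.955, 0.296, 0.001]
wrist_force: [0.7, -4.0, 5.6]
finger_gap: 0.0081
```

```bash
python3 -c "
from h import *
go(.568,.0562,-170.3,.102)"
```

```text
t 10.25 tcp [0.5694 0.0558 0.1021] yaw 34.46 tilt [ 0.003 -0.002 -1.   ] j [-0.04  0.39 -0.22  0.96 -0.    2.5 ] F [ 0.7 -4.   5.6] T [-0.75  0.15  1.15] gap 0.0081
shift mm [-0.9 -1.1  0.1] turn -2.71
```

Request:
arm_command(moves=[[1, 0, 0, 0, -0.05], [1, 0, 0, 0, -0.05]])

```text
clock: 10.45
tcp_pos: [0.5693, 0.0558, 0.1021]
orientation: [0.001, 0.947, 0.32, 0.001]
wrist_force: [0.3, -3.2, 6.4]
finger_gap: 0.0085
```

```bash
python3 -c "
from h import *
go(.568,.0562,-170.3,.102)"
```

```text
t 10.45 tcp [0.5693 0.0558 0.1021] yaw 37.33 tilt [ 0.003 -0.001 -1.   ] j [-0.04  0.39 -0.22  0.96 -0.    2.45] F [ 0.3 -3.2  6.4] T [-0.64  0.14  0.36] gap 0.0085
shift mm [-0.8 -1.1  0.1] turn -2.659
```

Request:
arm_command(moves=[[1, 0, 0, 0, -0.04], [1, 0, 0, 0, -0.04]])

```text
clock: 10.65
tcp_pos: [0.5693, 0.0557, 0.1021]
orientation: [0.001, 0.941, 0.338, 0.001]
wrist_force: [0.2, -2.9, 6.6]
finger_gap: 0.0085
```

```bash
python3 -c "
from h import *
go(.568,.0562,-170.3,.102)"
```

```text
t 10.65 tcp [0.5693 0.0557 0.1021] yaw 39.56 tilt [ 0.003 -0.001 -1.   ] j [-0.04  0.39 -0.22  0.96 -0.    2.41] F [ 0.2 -2.9  6.6] T [-0.54  0.2   0.03] gap 0.0085
shift mm [-0.7 -1.2  0.1] turn -2.62
```

Request:
arm_command(moves=[[1, 0, 0, 0, -0.05], [1, 0, 0, 0, -0.05]])

```text
clock: 10.85
tcp_pos: [0.5693, 0.0557, 0.1021]
orientation: [0.001, 0.932, 0.362, 0.001]
wrist_force: [-0.4, -2.9, 7.1]
finger_gap: 0.0084
```

```bash
python3 -c "
from h import *
go(.568,.0562,-170.3,.102)"
```

```text
t 10.85 tcp [0.5693 0.0557 0.1021] yaw 42.44 tilt [ 0.003 -0.001 -1.   ] j [-0.04  0.39 -0.22  0.96 -0.    2.36] F [-0.4 -2.9  7.1] T [-0.63  0.17  0.04] gap 0.0084
shift mm [-0.7 -1.2  0.1] turn -2.57
```

The stop torque (1.15 N·m) fell to zero on backing off to yaw ≈ 38.8°, so that is the seat. A quarter turn off it is yaw ≈ 128.8°.

Request:
arm_command(moves=[[1, 0, 0, -0.1, -0.14], [1, 0, 0, -0.2, -0.28], [1, 0, 0, -0.3, -0.42], [1, 0, 0, -0.4, -0.56], [1, 0, 0, -0.5, -0.7], [1, 0, 0, -0.6, -0.84], [1, 0, 0, -0.7, -0.98], [1, 0, 0, -0.8, -1.12], [1, 0, 0, -0.9, -1.26], [1, 0, 0, -1, -1.4], [1, 0, 0, -1, -1.507], [1, 0, 0, -1, -1.507]])

```text
clock: 12.05
tcp_pos: [0.5693, 0.0558, 0.1031]
orientation: [0.002, 0.432, 0.902, 0.0]
wrist_force: [-1.1, -1.8, 6.4]
finger_gap: 0.0085
```

Request:
arm_command(moves=[[1, 0, 0, 0, 0], [1, 0, 0, 0, 0], [1, 0, 0, 0, 0], [1, 0, 0, 0, 0]])

```text
clock: 12.45
tcp_pos: [0.5693, 0.0558, 0.1031]
orientation: [0.002, 0.433, 0.902, 0.0]
wrist_force: [-0.1, -1.9, 5.1]
finger_gap: 0.0084
```

```bash
python3 -c "
from h import *
go(.568,.0562,-170.3,.102)
q,_=snap('wrist','w5'); p,_=snap('scene','s5')
a=cv2.resize(q,(560,420)); b=cv2.resize(p[195:305,255:350],None,fx=2.5,fy=3.818181,interpolation=cv2.INTER_CUBIC)
cv2.imwrite('pics/f5.png',np.hstack([a,cv2.resize(p[195:300,260:320],(240,420),interpolation=cv2.INTER_CUBIC)]))"
```

```text
t 12.45 tcp [0.5693 0.0558 0.1031] yaw 128.73 tilt [ 0.003 -0.001 -1.   ] j [-0.04  0.39 -0.21  0.97 -0.    0.85] F [-0.1 -1.9  5.1] T [-0.51  0.11  0.03] gap 0.0084
shift mm [ 1.1 -0.8  1.1] turn -1.064
```

View pics/f5.png

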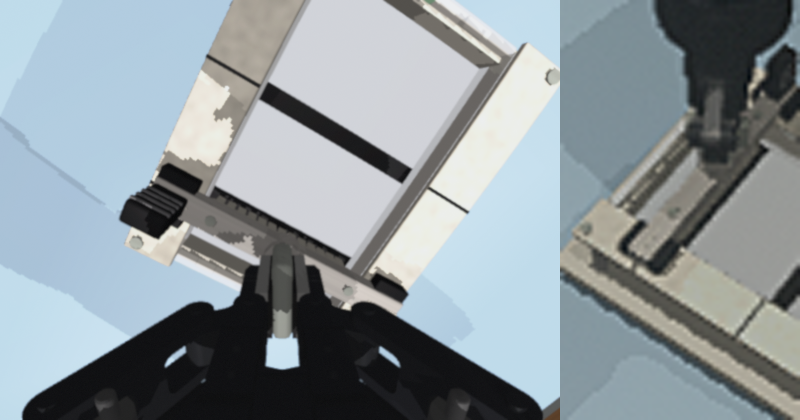

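```bash
python3 -c "
from h import *
f=lambda u,v,z:atz('w5',u,v,z)[:2]
l,r=f(232,70,.057),f(448.5,200.5,.057)
n=np.array([-(r-l)[1],(r-l)[0]]);n/=np.linalg.norm(n)
for u,v in((210,221),(347,288)):
  for z in(.0695,.071):q=f(u,v,z);print(q,n@(q-l))
print(n,n@(np.array([.5693,.0558])-l))
# raw shoe at edges
for u,v,z in((202,182,.065),(175,165,.065)):print(n@(f(u,v,z)-l))
"
```

```text
[0.52549181 0.04944806] -0.07457630728195995
[0.52543999 0.05009831] -0.07392620558846598
[0.61273484 0.06523307] -0.07306845997948502
[0.61186017 0.06573444] -0.07243257982718473
[-0.16127957  0.98690876] -0.07537288355225882
-0.05836604762850834
-0.05704145024577052
```

The comb is within about 1.5 mm of the end strip, and the wing is held a quarter turn off its seat. Handing in.

```bash
python3 -c "
from h import *
env.hand_in(); go(.5693,.0558,128.7,.1031)"
```

```text
the job is handed in; nothing more can be done
the job is handed in; nothing more can be done
```

The gel caster is set up and the job is handed in; no verdict comes back, so the results below are my own checks.

- **Bridge:** I slid it about 118 mm by its finger grip onto the end strip. Measured from the middle-strip line (the end strip should be 75 mm away), the bolts on the bar gave 72.4–74.6 mm and the gripper on the screw axis gave 75.4 mm. These disagree by up to 3 mm, but all fall within the 5 mm tolerance.
- **Screwing down:** I turned the thumbscrew clockwise until it hit the stop, where the torque rose to 1.15 N·m. Backing off slightly, the torque faded to zero at a tool yaw of about 38.8°, which I took as the seat.
- **Backing off:** I then turned it back to yaw 128.7°, about 90° (1.57 rad) off the seat. The comb height itself was not measured.
- **Final grip:** The gripper still pinches the head with a commanded 40 N. The fingers stand 8.4 mm apart on the 9 mm head, and the arm was at rest at 12.45 s. The contact force was not measured directly.

The arm kept clear of the bottle, tip box, tube rack and spare comb, though I took no final picture of all four.

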